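# Lock the rolling mill and collect the rolled bars

### The arm

A 7-joint arm with a two-finger parallel gripper is mounted at the origin on the work surface. World frame = base frame: x ahead of the robot, y to its left, z up, the work surface at z = 0. Lengths are in m, angles in rad, forces in N, time in s.
With the tool pointing down it reaches from about 0.35 to 0.9 m from the base axis. Payload 19.9 kg.
Tool frame: the origin (TCP) lies between the finger pads; the fingertips stand r.tcp_to_tips ahead of it and the grasp point (between the pads) lies 6 mm ahead of it (r.tcp_to_tips is the distance from the TCP to the fingertips, in m); z points along the fingers, y is the line along which they close (so a half turn about z gives the same grasp; the last joint's range is limited). The gripper opens to 94 mm and grips with 3 to 60 N. Pads are 16 mm wide; open, the fingers measure 119 mm over their backs; the gripper's body (75 mm by 177 mm) begins 78 mm behind the grasp point.
Start: joints at [1.175, 0.417, -0.01, 1.614, 0.005, 1.111, -0.053], TCP at [0.217, -0.586, 0.23] pointing down, gripper open.
Joint ranges: [-2.81, 2.81], [-0.39, 2.02], [-1.27, 1.25], [0.06, 2.57], [-1.19, 4.33], [0.19, 2], [-2.82, 2.82]. Speed limits (rad/s): [1.89, 1.89, 2.39, 2.39, 3.01, 3.01, 3.01].

### API

Orientations are given as a 3x3 rotation matrix whose columns are the frame's x, y, z axes.
In Python, from workcell import r gives the robot as it stands.
- The arm moves only by the tool move_arm, never from a script. Its argument "steps" is a list of rows, each a list of 2 entries, a list of its own where there are three numbers: the shift along the tool's x, y, z in mm, then the turn, a rotation vector about the tool's x, y, z in degrees. In form: [[[dx, dy, dz], [rx, ry, rz]], ...]. A call has 1 to 20 rows; each row shifts and turns the commanded pose from where the row before left it, along the tool's axes as they then stand; what a row does not reach is not made up. A row lasts 1/12 s, in which the tool goes at most 41.7 mm and 7.16 degrees, less where a joint would pass 70% of its speed; a pose out of reach is approached as far as the arm can. A call is refused whole if a number of a shift passes 41.7 or a number of a turn 7.16, either way. A call with a gripper value outside its range is refused whole. "claw" is the closure, from 0 (fully open) to 1 (shut), set as the call begins (left out, the last holds). The fingers move at their own pace and stop on an object; the grip force is fixed at half the most. Time passes only in rows, so rows that do not move let the fingers close. It gives the time, the measured TCP pose, the force, the opening and the grip force at its end, in the units of the state.
- r.observe(): the state, without advancing time (a new reading comes with each control period).
- r.snapshot(name): name is "scene" or "side" or "wrist"; returns a dict with "pixels" (480x640x3 uint8, blue, green, red), "range_z" (480x640 float32, m along the optical axis (not along the pixel's ray), 0 where there is no reading), "vertical_fov" (degrees; the focal length in pixels is half the picture's height over the tangent of half this angle, whatever the lens; pixels are square), "cx", "cy" (the principal point, pixels), "D" ([k1, k2, p1, p2, k3] as OpenCV has them; the pictures are not rectified), "cam_to_world" (4x4, takes a point from camera to world coordinates). Camera axes: x right, y up, looking along -z (the intrinsics and any distortion apply to the point x, -y, -z); pixel columns grow to the right and rows downward; lengths in m; the calibration is good to about 2 mm. A picture is of the moment at which its call begins.
- r.hand_in(): hands the job in; it is judged then, once.
Trained networks look in the newest picture that a camera, given by its name, has taken for a name from the list of things; names that differ only in an ending like _2 or _b are one class to them, and where a whole thing is asked for, a point or a joint stands for the part that bears it (a point fixed in the world has none). Each returns a list of dicts, best first, with "conf" (0 to 1); they miss things now and then, are a little off and sometimes report something else, mostly with a low value. They report only what shows in the picture. A call takes as long as a camera call. They do not tell look-alikes from the thing itself.
- r.find_in(query, camera): "uv" ([column, row] in pixels, amid what is visible of it).
- r.masks_of(query, camera): "mask" (480x640 bool, what is visible of it) and "uv" ([column, row] in pixels, amid what is visible of it).
The state is a dict: "t": time; "q": joint angles; "joint_vel": joint speeds; "tau": joint torques, N m; "eef_pos": TCP position; "tcp_rot": TCP orientation; "force": force on the tool from outside, world axes, zero at the start; "ft_torque": the same for the moment, N m; "width": finger opening in m; "grip_force": force on a finger pad.
Only numpy, scipy, OpenCV 4.12 (cv2) and the standard library are available. Lean on these libraries where they do the work, as an engineer would, in place of code of your own. Each camera call takes 0.05 s, during which the arm holds its last target. There are 200 camera calls.

### The job

On the goldsmith's bench, first make the rolling mill safe: swing the red lock collar on its top round until its handle is at the white locked mark. Then collect the two rolled bars (brass and copper) from the mill's catch tray and lay them flat in the blue tote, lowering each one in below the rim before letting go, not dropping it. Leave the collar locked, and leave the bowl, the file and the pliers where they are.

Things in the scene. Friction and masses are not known exactly. Their poses are not given: they have to be found in the camera images.
- mill: green powered bench rolling mill, fixed. Origin: on the bench under the middle of its frame; z up; its -y side faces the catch tray. Frame 270 (x) x 150 (y) mm, flat top 190 mm high; grey motor housing 220 x 130 x 150 mm high behind it (y = 75 to 205 mm). A steel chute slopes from the rolls towards the tray, ending at y = -96 mm, 56 mm high
- tray_floor (a point): centre of the black rubber floor of the open aluminium catch tray fixed to the mill, 8 mm above the bench, 190 mm from the mill's origin along its -y; axes as the mill's. Tray outside 300 (x) x 210 (y) mm, walls 30 mm high, 5 mm thick
- collar (a joint): red lock collar, 72 mm wide, on the mill's top, vertical axis, its arm carrying an upright handle. 0: unlocked, handle towards the mill's -y; grows clockwise seen from above; 1.57: locked, handle towards the mill's -x, arm in line with the white mark; 1.42 and over counts as at the mark; hard stop 1.65. Stays where left; turning takes about 2 N at the handle
- collar_grip (a point): the middle of the free height of the collar's upright handle: red, 18 mm in diameter, its free part from 24 mm below this point to 20 mm above it, 70 mm from the collar's axis; it moves with the collar
- collar_pivot (a point): point on the collar's vertical axis at the same height as collar_grip, 242 mm above the bench; a steel stud 40 mm in diameter on this axis ends 7 mm below the point
- bar_brass: rolled metal bar, yellow brass: 100 x 24 x 16 mm, about 0.28 kg, edges rounded 3 mm. Starts flat on the catch tray's floor, its length within 23 degrees of the mill's y axis; the two lie side by side 75 to 145 mm apart, either one nearer the robot. Origin: centre of the underside; x along its length, y across, z up
- bar_copper: rolled metal bar, reddish copper: 100 x 24 x 16 mm, about 0.28 kg, edges rounded 3 mm. Starts flat on the catch tray's floor, its length within 23 degrees of the mill's y axis; the two lie side by side 75 to 145 mm apart, either one nearer the robot. Origin: centre of the underside; x along its length, y across, z up
- tote: open blue plastic tote, loose on the bench, 0.8 kg, outside 260 mm (x) by 210 mm (y), 55 mm high, walls and floor 5 mm thick. Origin: centre of the underside; z up
- bowl: stainless steel bowl, 130 mm across, 45 mm high, loose; leave it. Origin: centre of the underside
- file: flat file with an orange handle, 250 mm long, 24 mm high, lying loose; leave it. Origin: underside where handle meets blade; x along it towards the blade's tip
- pliers: pliers with red handles, 155 mm long, about 70 mm wide, 16 mm high, lying loose; leave them. Origin: underside at the pivot; x towards the jaws
There are look-alikes about, which are no part of the job. There is more than one size of the bar_brass; the one meant has the size given above.

How it is judged:
By the outcome, as a careful person would: the job done as asked, in the order asked, and still so for the second after the job is handed in, with the robot touching nothing.
It also fails if it takes over 72 s, if anything falls off the work surface, if the arm or the gripper's body presses on something with over 40 N, if the wrist force passes 120 N, or if a joint passes its speed limit or range.

## Working session

There is one attempt and no reset: what is moved stays moved. The work goes in short steps, Python scripts to look and compute and a tool call to move; the robot and the scene stay as the last step left them, time stands still between calls to the robot, and variables do not carry over. Pictures are saved under pics/ and viewed, at most 10 in all, crops included, and the job is handed in when it is done.

Besides the shell and the picture viewer there is one more tool, called after ">>>" as a command line: name --argument value ..., lists and objects as JSON in quotes. move_arm: Moves the arm, as the interface text tells. Its arguments: {"type":"object","properties":{"steps":{"type":"array","items":{"type":"array"}},"claw":{"type":"number"}},"required":["steps"]}

```bash
mkdir -p pics; ls
cat > h.py <<'E'
import numpy as np, cv2
from workcell import r
def K(s):
    f=240/np.tan(np.radians(s["vertical_fov"])/2)
    return np.array([[f,0,s["cx"]],[0,f,s["cy"]],[0,0,1.]])
def world(s):
    # world xyz for each pixel (480x640x3), nan where no range
    v,u=np.mgrid[0:480,0:640]
    p=cv2.undistortPoints(np.stack([u,v],-1).reshape(-1,1,2).astype(np.float64),K(s),np.array(s["D"],float)).reshape(480,640,2)
    z=s["range_z"].astype(float); z=np.where(z>0,z,np.nan)
    c=np.stack([p[...,0]*z,-p[...,1]*z,-z],-1)
    T=np.array(s["cam_to_world"]); return c@T[:3,:3].T+T[:3,3]
def rect(P):
    (c,(a,b),t)=cv2.minAreaRect(P[:,:2].astype(np.float32)*1000); 
    if a<b: a,b,t=b,a,t+90
    return np.round(c,1),round(a,1),round(b,1),round((t+90)%180-90,1)
E
python3 - <<'E'
from h import *
for c in ["scene","side","wrist"]:
    s=r.snapshot(c); cv2.imwrite(f"pics/{c}0.png",s["pixels"]); W=world(s); np.save(f"{c}.npy",W)
    print(c,np.round(np.array(s["cam_to_world"])[:3,3],2))
    for n in ["mill","collar","collar_grip","bar_brass","bar_copper","tote","bowl","file","pliers"]:
        for m in r.masks_of(n,c):
            P=W[m["mask"]]; P=P[~np.isnan(P[:,0])]
            if len(P)>5: print(n,round(m["conf"],2),np.round(m["uv"]),len(P),"med",np.round(np.median(P,0),3),rect(P), "ztop",np.round(np.percentile(P[:,2],95),3))
s=r.observe(); print(s["t"],s["eef_pos"],np.round(s["tcp_rot"],3),r.tcp_to_tips,s["width"])
E
```

```text
pics
scene [1.58 0.3  1.2 ]
collar 0.9 [494. 266.] 639 med [0.537 0.333 0.213] (array([420.8, 296.2]), 340.0, 100.3, 21.9) ztop 0.257
collar_grip 0.87 [496. 266.] 670 med [0.541 0.337 0.213] (array([534.2, 339.4]), 112.2, 72.9, 73.7) ztop 0.254
bar_brass 0.89 [323. 287.] 638 med [ 0.586 -0.077  0.02 ] (array([575.2, -84.5]), 134.4, 55.8, -47.1) ztop 0.026
bar_brass 0.64 [358. 371.] 910 med [0.799 0.096 0.02 ] (array([785.2,  91. ]), 143.5, 53.7, 82.7) ztop 0.025
bar_brass 0.58 [409. 321.] 422 med [0.612 0.162 0.022] (array([601.8, 159. ]), 103.6, 43.8, -89.6) ztop 0.027
bar_brass 0.4 [423. 288.] 405 med [0.494 0.177 0.022] (array([481. , 174.1]), 105.7, 47.9, -89.5) ztop 0.028
bar_copper 0.77 [425. 287.] 383 med [0.494 0.175 0.022] (array([481.3, 173.1]), 103.5, 47.3, -89.5) ztop 0.028
tote 0.84 [250. 259.] 6389 med [ 0.538 -0.307  0.008] (array([ 513.7, -317.8]), 329.9, 252.0, 0.4) ztop 0.053
bowl 0.6 [178. 230.] 1074 med [ 0.527 -0.553  0.023] (array([ 545.9, -538.3]), 130.2, 124.2, 62.2) ztop 0.044
file 0.93 [264. 341.] 906 med [ 0.799 -0.151  0.012] (array([ 794.1, -150.9]), 247.
[... 1388 characters left out ...]
5.] 1069 med [ 0.55  -0.561  0.022] (array([ 553.1, -563. ]), 182.6, 124.0, -68.9) ztop 0.044
file 0.69 [261. 222.] 593 med [ 0.794 -0.145  0.012] (array([ 795.9, -152.9]), 254.2, 27.4, 87.1) ztop 0.028
file 0.33 [432. 182.] 386 med [ 0.405 -0.506  0.01 ] (array([ 404.2, -502.2]), 155.0, 73.6, -4.6) ztop 0.016
pliers 0.76 [435. 181.] 426 med [ 0.399 -0.505  0.01 ] (array([ 403.7, -504.4]), 161.9, 73.8, -6.8) ztop 0.016
wrist [ 0.28 -0.56  0.38]
pliers 0.63 [312.  35.] 2172 med [ 0.359 -0.521  0.011] (array([ 362.9, -500.9]), 80.0, 68.0, -4.5) ztop 0.013
1.5 [ 0.2165213  -0.58625252  0.23040028] [[ 0.938  0.346 -0.   ]
 [ 0.346 -0.938  0.   ]
 [-0.    -0.    -1.   ]] 0.025 0.09408614619273643
```

View pics/scene0.png

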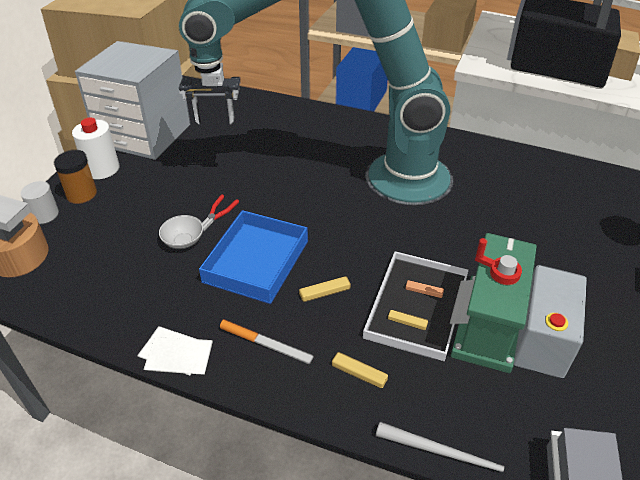

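View pics/side0.png

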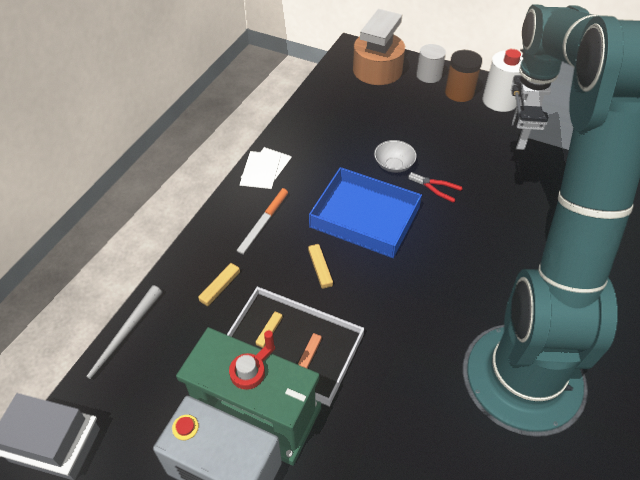

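Run:
```python
from h import *
im=cv2.imread("pics/scene0.png")[225:425,300:560]; cv2.imwrite("pics/crop1.png",cv2.resize(im,None,fx=3,fy=3,interpolation=cv2.INTER_CUBIC))
for c in ["scene","side"]:
    W=np.load(c+".npy"); im=cv2.imread(f"pics/{c}0.png"); h=cv2.cvtColor(im,cv2.COLOR_BGR2HSV)
    red=((h[...,0]<8)|(h[...,0]>172))&(h[...,1]>140)&(h[...,2]>60)
    top=W[...,2]>.192
    inb=(abs(W[...,0]-.55)<.2)&(abs(W[...,1]-.33)<.2)
    R=red&inb
    for lo,hi in [(.19,.206),(.206,.218),(.22,.255),(.255,.275)]:
        P=W[R&(W[...,2]>lo)&(W[...,2]<hi)]
        if len(P)>3: print(c,lo,len(P),np.round(np.median(P,0),3),rect(P))
    # stud
    P=W[inb&~red&(W[...,2]>.226)&(W[...,2]<.245)]
    if len(P)>3: print("stud",len(P),np.round(np.median(P,0),3),rect(P))
    P=W[(W[...,2]>.183)&(W[...,2]<.197)&(h[...,0]>35)&(h[...,0]<90)&(h[...,1]>60)]
    print("milltop",len(P),rect(P),np.median(P[:,2]))
    # objects above tray floor
    P=W[(abs(W[...,0]-.55)<.145)&(abs(W[...,1]-.16)<.09)]; print("trayz",np.round(np.nanpercentile(P[:,2],[5,25,50,75,95]),3))
```

```text
scene 0.19 138 [0.565 0.351 0.201] (array([548.9, 337.5]), 111.8, 49.6, 84.9)
scene 0.206 385 [0.543 0.339 0.213] (array([544. , 339.7]), 109.8, 62.7, -88.9)
scene 0.22 85 [0.525 0.291 0.236] (array([525.6, 291.8]), 16.6, 12.6, 89.1)
scene 0.255 41 [0.522 0.291 0.263] (array([519.9, 291.5]), 18.7, 15.8, -13.4)
stud 220 [0.54  0.359 0.235] (array([532.3, 338.8]), 81.8, 43.8, 77.1)
milltop 3564 (array([ 47.6, 206.6]), 1224.6, 566.5, -6.0) 0.19048529151338556
trayz [-0.748  0.006  0.009  0.012  0.026]
side 0.19 100 [0.516 0.376 0.201] (array([518.7, 345. ]), 110.0, 54.7, 57.9)
side 0.206 543 [0.524 0.357 0.213] (array([538.2, 341. ]), 103.8, 69.5, -81.7)
side 0.22 72 [0.515 0.295 0.237] (array([520.4, 340.4]), 110.3, 36.9, 75.2)
side 0.255 55 [0.519 0.291 0.261] (array([519.5, 290.1]), 15.4, 15.3, -18.3)
stud 324 [0.536 0.358 0.235] (array([535.2, 330.3]), 93.9, 41.8, 86.4)
milltop 6199 (array([293.3, 220.9]), 851.5, 238.1, 29.3) 0.18996750896297554
trayz [0.003 0.007 0.009 0.012 0.026]
```

The scene view shows the mill at about (500,290), with the collar at (507,268), its handle at (482,250), and the white mark at (510,243). The tray is at (415,305), the tote at (255,257), the bowl at (181,233), the pliers at (222,212) and the file at (265,340). The side view agrees.

There are three brass candidates: (325,288) and (359,370) loose on the bench, about 130 mm long, and (408,320) in the tray, about 100 mm long. The tray one fits, on both place and size. I'll confirm it in the crop.

View pics/crop1.png

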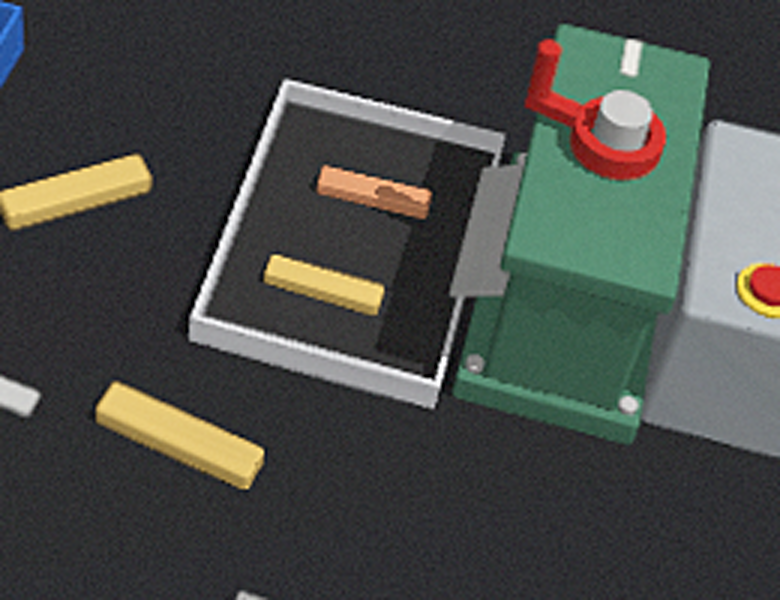

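Run:
```python
from h import *
for c in ["scene","side"]:
    W=np.load(c+".npy"); im=cv2.imread(f"pics/{c}0.png"); h=cv2.cvtColor(im,cv2.COLOR_BGR2HSV)
    g=(h[...,0]>60)&(h[...,0]<95)&(h[...,1]>60)
    P=W[g&(W[...,2]>.185)&(W[...,2]<.196)&(abs(W[...,0]-.55)<.2)&(abs(W[...,1]-.35)<.15)]
    print(c,"milltop",len(P),rect(P))
    wh=(h[...,1]<50)&(h[...,2]>190)&(W[...,2]>.185)&(W[...,2]<.2)&(abs(W[...,0]-.45)<.1)&(abs(W[...,1]-.35)<.1)
    P=W[wh]; print("mark",len(P),rect(P) if len(P)>3 else 0)
    H=(h[...,0]<30)&(h[...,1]>70)
    for nm,x,y in [("brass",.606,.159),("copper",.488,.168),("loose1",.58,-.08),("loose2",.79,.093)]:
        z0=.019 if nm[0]!='l' else .012
        P=W[H&(W[...,2]>z0)&(W[...,2]<.035)&(np.hypot(W[...,0]-x,W[...,1]-y)<.085)]
        print(nm,len(P),rect(P),np.round(np.median(P[:,2]),4))
    b=(h[...,0]>100)&(h[...,0]<125)&(h[...,1]>100)
    P=W[b&(W[...,2]>.048)&(W[...,2]<.062)&(abs(W[...,0]-.55)<.25)]; print("tote rim",len(P),rect(P))
    a=(W[...,2]>.026)&(W[...,2]<.034)&(h[...,1]<60)&(abs(W[...,0]-.54)<.2)&(abs(W[...,1]-.16)<.14); P=W[a]
    print("tray rim",len(P),rect(P))
```

```text
scene milltop 3442 (array([536.4, 359.7]), 278.2, 129.9, 1.4)
mark 58 (array([424.9, 357.1]), 48.0, 12.3, 2.0)
brass 307 (array([607.4, 160.4]), 100.4, 31.7, -89.0) 0.0236
copper 281 (array([489.7, 174.4]), 101.1, 31.2, -87.0) 0.0239
loose1 552 (array([580.6, -78.6]), 135.7, 39.3, -47.6) 0.0212
loose2 739 (array([793.6,  93.1]), 137.3, 37.6, 81.8) 0.021
tote rim 720 (array([ 542.6, -298.6]), 270.0, 215.9, -0.4)
tray rim 605 (array([539.2, 181. ]), 308.2, 234.4, 1.3)
side milltop 6006 (array([536.6, 358.1]), 271.6, 131.8, 1.2)
mark 117 (array([426.9, 354.4]), 41.8, 13.6, -1.1)
brass 273 (array([606.5, 157.8]), 100.6, 26.4, 89.2) 0.0238
copper 333 (array([488.8, 167.9]), 94.3, 24.9, -87.8) 0.0244
loose1 516 (array([578.9, -78.8]), 141.9, 34.8, -48.2) 0.0201
loose2 559 (array([792.,  91.]), 137.7, 37.6, 79.3) 0.0207
tote rim 657 (array([ 542.4, -301.4]), 261.7, 221.1, -0.2)
tray rim 541 (array([540.7, 177.6]), 301.8, 238.2, 1.0)
```

The crop shows both tray bars clearly: copper at crop (375,190) with a dark stain, brass at crop (323,285). Both are shorter and thinner than the two loose brass bars, which measure about 136 x 37 mm against 100 x 25 mm. The one meant is the brass bar in the tray. Next I'll raise the arm and cross to the collar.

>>> move_arm --steps '[[[0,0,-35],[0,0,0]],[[0,0,-35],[0,0,0]],[[0,0,-35],[0,0,0]],[[24,-29.5,0],[0,0,0]],[[24,-29.5,0],[0,0,0]],[[24,-29.5,0],[0,0,0]],[[24,-29.5,0],[0,0,0]],[[24,-29.5,0],[0,0,0]],[[24,-29.5,0],[0,0,0]],[[24,-29.5,0],[0,0,0]],[[24,-29.5,0],[0,0,0]],[[24,-29.5,0],[0,0,0]],[[24,-29.5,0],[0,0,0]],[[24,-29.5,0],[0,0,0]],[[24,-29.5,0],[0,0,0]],[[24,-29.5,0],[0,0,0]],[[24,-29.5,0],[0,0,0]],[[24,-29.5,0],[0,0,0]],[[24,-29.5,0],[0,0,0]],[[24,-29.5,0],[0,0,0]]]'

```text
t: 3.17
eef_pos: [0.4257, 0.0274, 0.3358]
tcp_rot: [[0.938, 0.346, 0.001], [0.346, -0.938, -0.0], [0.001, 0.001, -1.0]]
force: [0.1, -1.0, 0.6]
width: 0.0939
grip_force: 0.0
```

>>> move_arm --steps '[[[22.5,-26.9,0],[0,0,0]],[[22.5,-26.9,0],[0,0,0]],[[22.5,-26.9,0],[0,0,0]],[[22.5,-26.9,0],[0,0,0]],[[22.5,-26.9,0],[0,0,0]],[[22.5,-26.9,0],[0,0,0]],[[22.5,-26.9,0],[0,0,0]],[[22.5,-26.9,0],[0,0,0]],[[0,0,0],[0,0,-7]],[[0,0,0],[0,0,-7]],[[0,0,0],[0,0,-7]],[[0,0,0],[0,0,-7]],[[0,0,0],[0,0,-7]],[[0,0,0],[0,0,-7]],[[0,0,0],[0,0,-7]],[[0,0,0],[0,0,-7]],[[0,0,0],[0,0,0]]]'

```text
t: 4.58
eef_pos: [0.5199, 0.2896, 0.3353]
tcp_rot: [[0.231, 0.973, -0.0], [0.973, -0.231, 0.0], [0.0, -0.0, -1.0]]
force: [-0.2, -0.4, -0.1]
width: 0.094
grip_force: 0.0
```

Run:
```python
from h import *
s=r.snapshot("wrist"); im=s["pixels"]; cv2.imwrite("pics/w1.png",im); W=world(s)
h=cv2.cvtColor(im,cv2.COLOR_BGR2HSV)
red=((h[...,0]<8)|(h[...,0]>172))&(h[...,1]>140)&(h[...,2]>60)
for lo,hi in [(.206,.218),(.225,.256),(.256,.275)]:
    P=W[red&(W[...,2]>lo)&(W[...,2]<hi)]
    if len(P)>3: print(lo,len(P),np.round(np.median(P,0),4),rect(P))
P=W[~red&(W[...,2]>.231)&(W[...,2]<.24)]
if len(P)>3: print("stud",len(P),rect(P))
o=r.observe(); print(o["eef_pos"],np.round(o["tcp_rot"],3),np.round(o["q"],2))
```

```text
0.206 5341 [0.5307 0.3511 0.2131] (array([539. , 343.6]), 100.5, 70.6, -80.8)
0.225 279 [0.5219 0.2979 0.2418] (array([520.5, 295.1]), 17.7, 8.8, -11.1)
0.256 619 [0.5199 0.2914 0.2611] (array([519.8, 290.6]), 17.3, 17.1, 0.2)
stud 2991 (array([527.3, 336.2]), 87.6, 39.7, 66.9)
[0.51992069 0.28956783 0.33531968] [[ 0.239  0.971 -0.   ]
 [ 0.971 -0.239  0.   ]
 [ 0.    -0.001 -1.   ]] [ 0.19  0.46 -1.03  1.53  0.4   1.38 -1.12]
```

View pics/w1.png

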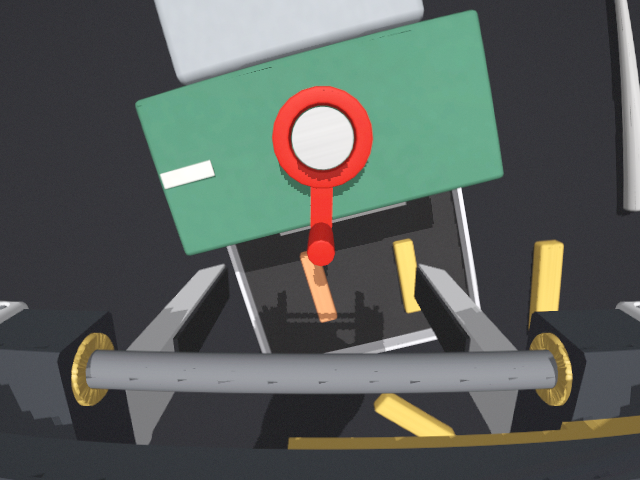

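The wrist view shows the handle top at (320,250), centred between the fingers (about 220 to 425). The stud is at (322,137) and the mark at (187,174). The measured handle (0.520, 0.291) is right under the TCP, so I'll lower and grip.

>>> move_arm --steps '[[[1,0,21.5],[0,0,0]],[[0,0,21.5],[0,0,0]],[[0,0,21.5],[0,0,0]],[[0,0,21.5],[0,0,0]],[[0,0,0],[0,0,0]]]'

```text
t: 5.05
eef_pos: [0.5191, 0.2895, 0.246]
tcp_rot: [[0.242, 0.97, -0.004], [0.97, -0.242, -0.002], [-0.003, -0.003, -1.0]]
force: [-0.6, -0.5, -0.3]
width: 0.0942
grip_force: 0.0
```

>>> move_arm --claw 1 --steps '[[[0,0,0],[0,0,0]],[[0,0,0],[0,0,0]],[[0,0,0],[0,0,0]],[[0,0,0],[0,0,0]],[[0,0,0],[0,0,0]],[[0,0,0],[0,0,0]],[[0,0,0],[0,0,0]],[[0,0,0],[0,0,0]]]'

```text
t: 5.72
eef_pos: [0.5201, 0.2907, 0.2496]
tcp_rot: [[0.238, 0.971, 0.0], [0.971, -0.238, 0.0], [0.0, 0.0, -1.0]]
force: [-0.7, -0.5, 0.0]
width: 0.0443
grip_force: 0.0
```

>>> move_arm --steps '[[[0,0,0],[0,0,0]],[[0,0,0],[0,0,0]],[[0,0,0],[0,0,0]],[[0,0,0],[0,0,0]],[[0,0,0],[0,0,0]],[[0,0,0],[0,0,0]]]'

```text
t: 6.22
eef_pos: [0.52, 0.2907, 0.2494]
tcp_rot: [[0.237, 0.971, -0.0], [0.971, -0.237, 0.0], [-0.0, -0.0, -1.0]]
force: [-0.0, 0.2, -0.4]
width: 0.0176
grip_force: 30.0
```

>>> move_arm --steps '[[[0.27,-6.1,0],[0,0,5]],[[0.27,-6.1,0],[0,0,5]],[[0.27,-6.1,0],[0,0,5]],[[0.27,-6.1,0],[0,0,5]],[[0.27,-6.1,0],[0,0,5]],[[0,0,0],[0,0,0]]]'

```text
t: 6.72
eef_pos: [0.4922, 0.3047, 0.2495]
tcp_rot: [[0.628, 0.778, 0.0], [0.778, -0.628, 0.0], [0.0, 0.0, -1.0]]
force: [0.6, 1.8, -3.8]
width: 0.0176
grip_force: 30.0
```

Gripped, and it turned smoothly. I'll turn the rest of the way.

>>> move_arm --steps '[[[0.27,-6.1,0],[0,0,5]],[[0.27,-6.1,0],[0,0,5]],[[0.27,-6.1,0],[0,0,5]],[[0.27,-6.1,0],[0,0,5]],[[0.27,-6.1,0],[0,0,5]],[[0.27,-6.1,0],[0,0,5]],[[0.27,-6.1,0],[0,0,5]],[[0.27,-6.1,0],[0,0,5]],[[0.27,-6.1,0],[0,0,5]],[[0.27,-6.1,0],[0,0,5]],[[0,0,0],[0,0,0]],[[0,0,0],[0,0,0]]]'

```text
t: 7.72
eef_pos: [0.4674, 0.3571, 0.2495]
tcp_rot: [[1.0, 0.025, 0.001], [0.025, -1.0, -0.0], [0.001, 0.0, -1.0]]
force: [3.9, 0.1, -1.0]
width: 0.0171
grip_force: 30.0
```

>>> move_arm --claw 0 --steps '[[[0,0,0],[0,0,0]],[[0,0,0],[0,0,0]],[[0,0,0],[0,0,0]],[[0,0,0],[0,0,0]],[[0,0,0],[0,0,0]],[[0,0,-25],[0,0,0]],[[0,0,-30],[0,0,0]],[[0,0,-30],[0,0,0]],[[0,20,0],[0,0,0]],[[1,40,0],[0,0,0]],[[3,40,0],[0,0,0]],[[3,40,0],[0,0,0]],[[3,40,0],[0,0,0]],[[3,20,0],[0,0,0]],[[0,0,0],[0,0,-7]],[[0,0,0],[0,0,-7]],[[0,0,0],[0,0,-7]],[[0,0,0],[0,0,-7]],[[0,0,0],[0,0,-7]],[[0,0,0],[0,0,-7]]]'

```text
t: 9.38
eef_pos: [0.4841, 0.1576, 0.3345]
tcp_rot: [[0.724, 0.69, 0.0], [0.69, -0.724, -0.0], [-0.0, 0.0, -1.0]]
force: [0.7, -0.1, -0.5]
width: 0.0939
grip_force: 0.0
```

>>> move_arm --steps '[[[0,0,0],[0,0,-7]],[[0,0,0],[0,0,-7]],[[0,0,0],[0,0,-7]],[[0,0,0],[0,0,-7]],[[0,0,0],[0,0,-7]],[[0,0,0],[0,0,-7]],[[0,0,0],[0,0,-7]],[[0,0,0],[0,0,0]]]'

```text
t: 10.05
eef_pos: [0.4841, 0.1575, 0.3345]
tcp_rot: [[-0.047, 0.999, -0.0], [0.999, 0.047, 0.0], [0.0, -0.0, -1.0]]
force: [-0.8, -0.3, 0.4]
width: 0.0937
grip_force: 0.0
```

```bash
cat > look.py <<'E'
from h import *
def go(name):
    s=r.snapshot("wrist"); im=s["pixels"]; cv2.imwrite(f"pics/{name}.png",im); W=world(s)
    h=cv2.cvtColor(im,cv2.COLOR_BGR2HSV)
    for nm,a,b in [("copper",0,14),("brass",17,32)]:
        m=(h[...,0]>=a)&(h[...,0]<=b)&(h[...,1]>80)&(abs(W[...,2]-.024)<.003)
        n,L,st,ce=cv2.connectedComponentsWithStats(m.astype(np.uint8))
        for i in range(1,n):
            if st[i,4]>150:
                P=W[L==i]; print(nm,np.round(ce[i]),len(P),rect(P),np.round(np.median(P[:,2]),4))
    red=((h[...,0]<8)|(h[...,0]>172))&(h[...,1]>140)&(W[...,2]>.255)&(W[...,2]<.275)
    if red.sum()>10: print("handle",np.round(np.median(W[red],0),4))
    o=r.observe(); print(o["t"],np.round(o["eef_pos"],4),np.round(o["tcp_rot"],3).tolist(),np.round(o["q"],2),o["width"])
E
python3 -c "import look; look.go('w2')"
```

```text
brass [420. 199.] 1470 (array([606.6, 158.5]), 99.3, 24.8, 88.9) 0.0232
brass [551. 256.] 1063 (array([792.6,  91.4]), 132.0, 30.8, 81.5) 0.0216
10.1 [0.4841 0.1575 0.3344] [[-0.038, 0.999, -0.0], [0.999, 0.038, 0.0], [0.0, -0.0, -1.0]] [ 0.4   0.2  -0.89  1.74  0.16  1.28 -0.48] 0.09407623703938366
```

View pics/w2.png

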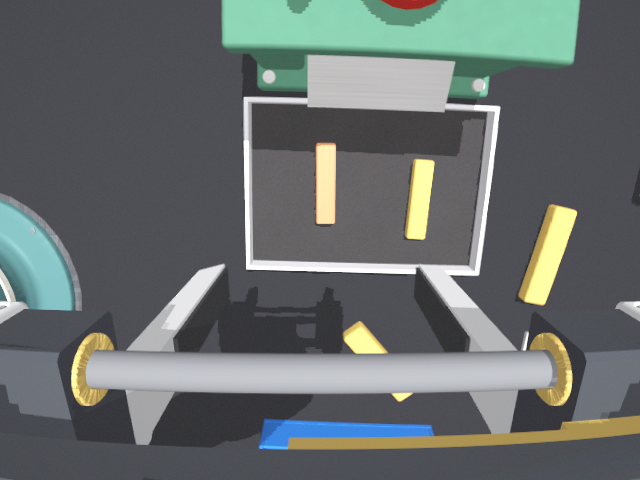

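The wrist view shows copper at (326,184) and brass at (420,199), both free in the tray with the chute end at (375,105). I'll remeasure copper with a wider hue range.

```bash
sed -i 's/("copper",0,14),("brass",17,32)/("copper",0,16),("brass",17,32)/; s/>80)&(abs/>50)\&(abs/; s/-.024)<.003/-.024)<.005/' look.py
python3 - <<'E'
import look; look.go('w3')
from h import *
s=r.snapshot("wrist");W=world(s);h=cv2.cvtColor(s["pixels"],cv2.COLOR_BGR2HSV);print(h[184,326],W[184,326],W[150,326],W[218,326])
m=(W[...,2]>.0175)&(W[...,2]<.03)&(abs(W[...,0]-.489)<.05)&(abs(W[...,1]-.17)<.075)
print(rect(W[m]))
E
```

```text
copper [327. 181.] 297 (array([488.7, 172.9]), 99.6, 23.9, -87.3) 0.022
brass [325. 183.] 1315 (array([488.8, 171.9]), 94.7, 20.5, -87.9) 0.0233
brass [420. 198.] 1538 (array([607. , 158.2]), 99.7, 25.2, 89.4) 0.0232
brass [552. 253.] 2071 (array([792.6,  92.1]), 135.1, 33.7, 81.8) 0.0211
brass [363. 342.] 556 (array([552.2, -47.4]), 52.0, 32.2, -51.4) 0.0209
10.15 [0.4841 0.1574 0.3345] [[-0.035, 0.999, -0.0], [0.999, 0.035, 0.0], [0.0, -0.0, -1.0]] [ 0.4   0.2  -0.89  1.74  0.16  1.28 -0.49] 0.09375758646237413
[ 23  76 255] [0.48958263 0.1725828  0.02384268] [0.48800262 0.21333583 0.02359538] [0.49124923 0.13009095 0.02319038]
(array([488.8, 172.9]), 99.6, 24.1, -87.3)
```

>>> move_arm --steps '[[[5.5,5,35],[0,0,0]],[[0,0,40],[0,0,0]],[[0,0,40],[0,0,0]],[[0,0,40],[0,0,0]],[[0,0,40],[0,0,0]],[[0,0,40],[0,0,0]],[[0,0,30],[0,0,0]],[[0,0,20],[0,0,0]],[[0,0,12],[0,0,0]],[[0,0,0],[0,0,0]],[[0,0,0],[0,0,0]]]'

```text
t: 11.12
eef_pos: [0.4891, 0.1636, 0.038]
tcp_rot: [[-0.038, 0.999, -0.0], [0.999, 0.038, 0.0], [0.0, 0.0, -1.0]]
force: [-0.2, 0.5, 0.2]
width: 0.0941
grip_force: 0.0
```

>>> move_arm --claw 1 --steps '[[[0,0,0],[0,0,0]],[[0,0,0],[0,0,0]],[[0,0,0],[0,0,0]],[[0,0,0],[0,0,0]],[[0,0,0],[0,0,0]],[[0,0,0],[0,0,0]],[[0,0,0],[0,0,0]],[[0,0,0],[0,0,0]],[[0,0,0],[0,0,0]],[[0,0,0],[0,0,0]],[[0,0,0],[0,0,0]],[[0,0,0],[0,0,0]],[[0,0,0],[0,0,0]],[[0,0,0],[0,0,0]]]'

```text
t: 12.28
eef_pos: [0.4889, 0.1633, 0.0374]
tcp_rot: [[-0.04, 0.999, -0.0], [0.999, 0.04, 0.0], [0.0, -0.0, -1.0]]
force: [-0.5, 0.6, -0.1]
width: 0.0236
grip_force: 30.0
```

Copper is held (width 23.6 mm, 30 N). I'll lift it and carry it over the tote.

>>> move_arm --steps '[[[0,0,-15],[0,0,0]],[[0,0,-35],[0,0,0]],[[0,0,-40],[0,0,0]],[[0,0,-35],[0,0,0]],[[-30,-1,0],[0,0,0]],[[-36,-1,0],[0,0,0]],[[-36,-1,0],[0,0,0]],[[-36,-1,0],[0,0,0]],[[-36,-1,0],[0,0,0]],[[-36,-1,0],[0,0,0]],[[-36,-1,0],[0,0,0]],[[-36,-1,0],[0,0,0]],[[-36,-1,0],[0,0,0]],[[-36,-1,0],[0,0,0]],[[-36,-1,0],[0,0,0]],[[-36,-1,0],[0,0,0]],[[-36,-1,0],[0,0,0]],[[-11,-1,0],[0,0,0]],[[0,0,0],[0,0,0]]]'

```text
t: 13.87
eef_pos: [0.4925, -0.3135, 0.1616]
tcp_rot: [[-0.035, 0.999, -0.001], [0.999, 0.035, 0.0], [0.0, -0.001, -1.0]]
force: [-0.0, 0.9, -4.1]
width: 0.0239
grip_force: 30.0
```

```bash
cat > tote.py <<'E'
from h import *
def go(name):
    for c in ["wrist","scene","side"]:
        s=r.snapshot(c); cv2.imwrite(f"pics/{name}_{c}.png",s["pixels"]); W=world(s); h=cv2.cvtColor(s["pixels"],cv2.COLOR_BGR2HSV)
        b=(h[...,0]>100)&(h[...,0]<125)&(h[...,1]>100)&(abs(W[...,0]-.54)<.2)&(abs(W[...,1]+.3)<.2)
        for z in (.05,.0):
            P=W[b&(W[...,2]>z)&(W[...,2]<z+.012)]
            if len(P)>20: print(c,"rim" if z else "floor",len(P),rect(P))
        print(c,"held",[ (np.round(np.median(P,0),3),rect(P)) for P in [W[((h[...,0]<35))&(h[...,1]>60)&(abs(W[...,0]-.55)<.12)&(abs(W[...,1]+.3)<.1)]] if len(P)>20])
    o=r.observe(); print(o["t"],np.round(o["eef_pos"],4),np.round(o["q"],2),o["width"])
E
python3 -c "import tote; tote.go('t1')"
```

```text
wrist rim 7531 (array([ 542.7, -300.7]), 260.6, 208.1, -0.1)
wrist floor 58692 (array([ 553.6, -302.4]), 313.7, 232.7, -0.1)
wrist held [(array([ 0.492, -0.294,  0.148]), (array([ 491.9, -301.2]), 88.9, 66.7, -55.7))]
scene rim 534 (array([ 542.6, -299.5]), 266.4, 214.3, -0.0)
scene floor 3576 (array([ 515. , -291.2]), 381.1, 322.8, -89.6)
scene held [(array([ 0.499, -0.287,  0.148]), (array([ 514. , -298.9]), 101.1, 79.6, -90.0))]
side rim 484 (array([ 542.1, -299.9]), 261.7, 219.7, -0.1)
side floor 3353 (array([ 550.9, -326.9]), 288.5, 269.7, 0.0)
side held [(array([ 0.495, -0.29 ,  0.148]), (array([ 496.2, -296.2]), 97.3, 62.6, -53.2))]
14.0167 [ 0.4937 -0.3089  0.1622] [ 1.02  0.5  -0.67  1.77  0.36  1.    0.25] 0.02367502374817242
```

The tote is confirmed at (0.5425, -0.300), square to the axes, with the bar centred over it. I'll lower to just above the floor, check, then release.

>>> move_arm --steps '[[[0,0,35],[0,0,0]],[[0,0,35],[0,0,0]],[[0,0,25],[0,0,0]],[[0,0,15],[0,0,0]],[[0,0,10],[0,0,0]],[[0,0,4],[0,0,0]],[[0,0,1.5],[0,0,0]],[[0,0,0],[0,0,0]],[[0,0,0],[0,0,0]]]'

```text
t: 14.77
eef_pos: [0.4942, -0.3101, 0.038]
tcp_rot: [[-0.04, 0.999, 0.001], [0.999, 0.04, -0.001], [-0.001, 0.001, -1.0]]
force: [-0.5, 0.2, -2.6]
width: 0.0237
grip_force: 30.0
```

>>> move_arm --claw 0.5 --steps '[[[0,0,0],[0,0,0]],[[0,0,0],[0,0,0]],[[0,0,0],[0,0,0]],[[0,0,0],[0,0,0]],[[0,0,0],[0,0,0]],[[0,0,0],[0,0,0]]]'

```text
t: 15.27
eef_pos: [0.4937, -0.31, 0.037]
tcp_rot: [[-0.04, 0.999, 0.0], [0.999, 0.04, -0.0], [-0.0, 0.0, -1.0]]
force: [-0.4, 0.2, -0.2]
width: 0.0467
grip_force: 0.0
```

>>> move_arm --steps '[[[0,0,-20],[0,0,0]],[[0,0,-35],[0,0,0]],[[0,0,-35],[0,0,0]],[[0,0,-35],[0,0,2]]]'

```text
t: 15.6
eef_pos: [0.4934, -0.3096, 0.1633]
tcp_rot: [[-0.006, 1.0, -0.001], [1.0, 0.006, 0.001], [0.001, -0.001, -1.0]]
force: [-0.2, -1.6, 0.5]
width: 0.047
grip_force: 0.0
```

>>> move_arm --claw 0 --steps '[[[38,9.5,0],[0,0,0]],[[38,9.5,0],[0,0,0]],[[38,9.5,0],[0,0,0]],[[38,9.5,0],[0,0,0]],[[38,9.5,0],[0,0,0]],[[38,9.5,0],[0,0,0]],[[38,9.5,0],[0,0,0]],[[38,9.5,0],[0,0,0]],[[38,9.5,0],[0,0,0]],[[38,9.5,0],[0,0,0]],[[38,9.5,0],[0,0,0]],[[38,9.5,0],[0,0,1]],[[0,0,0],[0,0,0]],[[0,0,0],[0,0,0]]]'

```text
t: 16.77
eef_pos: [0.6051, 0.1495, 0.1618]
tcp_rot: [[0.009, 1.0, -0.0], [1.0, -0.009, 0.001], [0.001, -0.0, -1.0]]
force: [0.5, -1.5, -1.1]
width: 0.094
grip_force: 0.0
```

```bash
python3 -c "import look; look.go('w4')"
```

```text
brass [324. 215.] 3738 (array([607.5, 158.6]), 99.4, 23.8, 89.1) 0.0232
brass [544. 274.] 3836 (array([794.,  97.]), 122.9, 32.5, 81.6) 0.0211
brass [266. 429.] 1297 (array([552.7, -47.2]), 53.0, 32.6, -47.1) 0.0208
16.8167 [0.6053 0.1472 0.1617] [[0.011, 1.0, -0.001], [1.0, -0.011, -0.0], [-0.0, -0.001, -1.0]] [ 0.23  0.59 -0.72  1.66  0.43  1.06 -0.63] 0.09384230660380581
```

Brass is at (0.6075, 0.1586) with a yaw of 89.1°, and measures 99 x 24 mm, so it's the right one. I'll go down and grip it.

>>> move_arm --steps '[[[2,2,35],[0,0,0]],[[0,0,35],[0,0,0]],[[0,0,25],[0,0,0]],[[0,0,18],[0,0,0]],[[0,0,11],[0,0,0]],[[0,0,0],[0,0,0]],[[0,0,0],[0,0,0]]]'

```text
t: 17.4
eef_pos: [0.6078, 0.1478, 0.0384]
tcp_rot: [[0.014, 1.0, 0.0], [1.0, -0.014, -0.0], [-0.0, 0.0, -1.0]]
force: [-0.3, -0.2, 0.4]
width: 0.0937
grip_force: 0.0
```

>>> move_arm --claw 1 --steps '[[[0,0,0],[0,0,0]],[[0,0,0],[0,0,0]],[[0,0,0],[0,0,0]],[[0,0,0],[0,0,0]],[[0,0,0],[0,0,0]],[[0,0,0],[0,0,0]],[[0,0,0],[0,0,0]],[[0,0,0],[0,0,0]],[[0,0,0],[0,0,0]],[[0,0,0],[0,0,0]],[[0,0,0],[0,0,0]],[[0,0,0],[0,0,0]],[[0,0,0],[0,0,0]],[[0,0,0],[0,0,0]]]'

```text
t: 18.57
eef_pos: [0.6075, 0.1486, 0.0379]
tcp_rot: [[0.013, 1.0, -0.0], [1.0, -0.013, 0.0], [0.0, -0.0, -1.0]]
force: [-1.0, 0.6, -0.5]
width: 0.0234
grip_force: 30.0
```

>>> move_arm --steps '[[[0,0,-15],[0,0,0]],[[0,0,-35],[0,0,0]],[[0,0,-40],[0,0,0]],[[0,0,-35],[0,0,0]],[[-27,-1,0],[0,0,0]],[[-36,-0.9,0],[0,0,0]],[[-36,-0.9,0],[0,0,0]],[[-36,-0.9,0],[0,0,0]],[[-36,-0.9,0],[0,0,0]],[[-36,-0.9,0],[0,0,0]],[[-36,-0.9,0],[0,0,0]],[[-36,-0.9,0],[0,0,0]],[[-36,-0.9,0],[0,0,0]],[[-36,-0.9,0],[0,0,0]],[[-36,-0.9,0],[0,0,0]],[[-36,-0.9,0],[0,0,0]],[[-36,-0.9,0],[0,0,0]],[[0,0,0],[0,0,0]],[[0,0,0],[0,0,0]]]'

```text
t: 20.15
eef_pos: [0.5891, -0.3124, 0.1634]
tcp_rot: [[0.016, 1.0, -0.0], [1.0, -0.016, 0.0], [0.0, -0.0, -1.0]]
force: [-0.2, 1.2, -2.8]
width: 0.0238
grip_force: 30.0
```

Run:
```python
from h import *
s=r.snapshot("wrist"); cv2.imwrite("pics/w5.png",s["pixels"]); W=world(s)
m=(W[...,2]>.015)&(W[...,2]<.03)&(abs(W[...,0]-.54)<.12)&(abs(W[...,1]+.3)<.09)
print("copper",rect(W[m]),np.median(W[m][:,2]))
print(np.round(r.observe()["eef_pos"],4))
```

```text
copper (array([ 494.3, -301.3]), 100.1, 24.9, -88.1) 0.020137359591441972
[ 0.5897 -0.3103  0.1635]
```

View pics/w5.png

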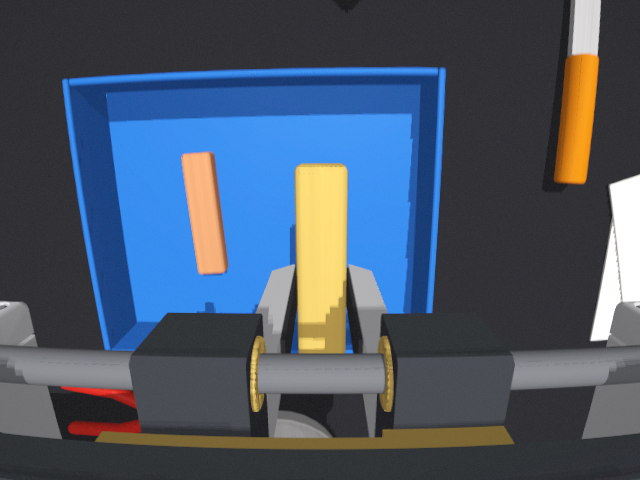

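The picture shows copper flat in the tote at (205,212). Brass is held at (320,250), clear of it and of the walls. I'll lower it and release.

>>> move_arm --steps '[[[0,0,35],[0,0,0]],[[0,0,35],[0,0,0]],[[0,0,25],[0,0,0]],[[0,0,15],[0,0,0]],[[0,0,10],[0,0,0]],[[0,0,4],[0,0,0]],[[0,0,2],[0,0,0]],[[0,0,0],[0,0,0]],[[0,0,0],[0,0,0]]]'

```text
t: 20.95
eef_pos: [0.5906, -0.3105, 0.0382]
tcp_rot: [[0.013, 1.0, 0.001], [1.0, -0.013, -0.001], [-0.001, 0.001, -1.0]]
force: [0.3, 0.4, -2.4]
width: 0.0237
grip_force: 30.0
```

>>> move_arm --claw 0.5 --steps '[[[0,0,0],[0,0,0]],[[0,0,0],[0,0,0]],[[0,0,0],[0,0,0]],[[0,0,0],[0,0,0]],[[0,0,0],[0,0,0]],[[0,0,0],[0,0,0]]]'

```text
t: 21.45
eef_pos: [0.5899, -0.3103, 0.037]
tcp_rot: [[0.013, 1.0, 0.0], [1.0, -0.013, 0.0], [0.0, 0.0, -1.0]]
force: [0.0, 0.7, 0.2]
width: 0.0466
grip_force: 0.0
```

>>> move_arm --steps '[[[0,0,-20],[0,0,0]],[[0,0,-35],[0,0,0]],[[0,0,-40],[0,0,0]],[[0,0,-40],[0,0,0]],[[0,0,-40],[0,0,0]],[[0,0,0],[0,0,0]],[[0,0,0],[0,0,0]],[[0,0,0],[0,0,0]]]'

```text
t: 22.12
eef_pos: [0.5896, -0.3103, 0.2115]
tcp_rot: [[0.013, 1.0, -0.0], [1.0, -0.013, -0.0], [-0.0, -0.0, -1.0]]
force: [-0.7, 0.3, -0.7]
width: 0.047
grip_force: 0.0
```

Run:
```python
from h import *
for c in ["scene","side","wrist"]:
    s=r.snapshot(c); im=s["pixels"]; W=world(s); h=cv2.cvtColor(im,cv2.COLOR_BGR2HSV)
    cv2.imwrite(f"pics/end_{c}.png",im)
    red=((h[...,0]<8)|(h[...,0]>172))&(h[...,1]>140)&(W[...,2]>.255)&(W[...,2]<.275)&(abs(W[...,1]-.35)<.1)
    if red.sum()>5: print(c,"handle",rect(W[red]))
    for x in (.494,.592):
        m=(W[...,2]>.015)&(W[...,2]<.03)&(abs(W[...,0]-x)<.03)&(abs(W[...,1]+.3)<.07)&(h[...,0]<35)
        if m.sum()>5: print(c,"bar",rect(W[m]),np.round(np.median(W[m][:,2]),4))
o=r.observe(); print(o["t"],o["width"],np.round(o["eef_pos"],3))
```

```text
scene handle (array([468.2, 358.5]), 20.3, 15.8, -10.8)
scene bar (array([ 495.3, -298. ]), 94.7, 27.8, -88.0) 0.0202
scene bar (array([ 590.5, -297.3]), 100.0, 30.2, 87.9) 0.02
side handle (array([465.8, 357.4]), 17.7, 13.8, -60.6)
side bar (array([ 493.5, -300.5]), 102.8, 23.8, -87.0) 0.0201
side bar (array([ 588.8, -300.1]), 106.0, 27.0, -89.6) 0.0197
wrist bar (array([ 494.4, -301. ]), 99.2, 24.1, -87.7) 0.0201
wrist bar (array([ 590.5, -300.6]), 99.4, 23.0, 89.8) 0.0202
22.2667 0.047060335110534465 [ 0.589 -0.31   0.211]
```

View pics/end_scene.png

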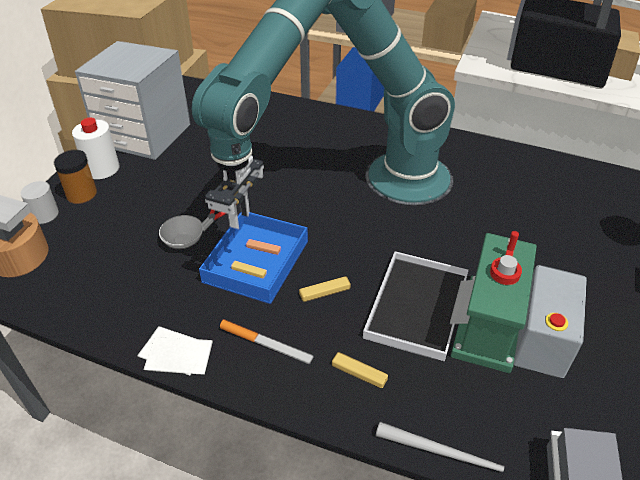

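The final picture shows the collar handle at (514,243), in line with the mark, and both bars flat in the tote at (263,246) and (248,269). Everything else is where it was.

```bash
python3 -c "from workcell import r; print(r.hand_in())"
```

```text
the job is handed in; nothing more can be done
None
```

I locked the collar at the white mark, then laid the copper and brass bars flat in the tote, leaving everything else in place; handed in at about 22 s, no verdict returned.

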